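# Run the setting block up a rail jig

### The arm

A 6-joint arm with a two-finger parallel gripper is mounted at the origin on the work surface; the furniture and walls round the work are solid. World frame = base frame: x ahead of the robot, y to its left, z up, the work surface at z = 0. Lengths are in m, angles in rad, forces in N, time in s.
With the tool pointing down it reaches from about 0.275 to 1 m from the base axis. Payload 8.4 kg.
Tool frame: the origin (TCP) lies on the centre line of the jaws, within the pads' length; the fingertips stand 17 mm ahead of it and the grasp point (between the pads) lies 2 mm behind it (bot.tcp_to_tips is the y of the fingertips in the tool frame, in m); y points along the fingers, z is the direction in which the jaws open and shut, and the axes are right-handed (so a half turn about y gives the same grasp; the last joint's range is limited). The gripper opens to 85 mm and grips with 20 to 120 N. Pads are 22 mm wide; open, the fingers measure 114 mm over their backs; the gripper's body (76 mm by 85 mm) begins 54 mm behind the grasp point. The pads swing forward as they close: fully open they stand 13 mm farther back than shut.
Start: joints at [1.239, 0.353, 1.633, -0, 1.155, -0.002], TCP at [0.202, 0.591, 0.248] pointing down, gripper open.
Joint ranges: [-2.63, 2.63], [-0.92, 2.1], [0.06, 2.66], [-1.3, 4.44], [0, 2.69], [-3.02, 3.02]. Speed limits (rad/s): [2.22, 2.22, 2.79, 3.14, 3.14, 3.14].

### API

Orientations are given as a unit quaternion [x, y, z, w].
In Python, from workcell import bot, hand, kinematics, get_obs, vision, hand_in gives the robot as it stands. The module is installed in compiled form; this text tells all that it offers. Calls block until the motion is done:
- bot.reach(position, orientation): joint-space move of the TCP to a pose.
- bot.servo_line(position, ori=None, velocity=0.15): straight line of the TCP; ori=None keeps the orientation; velocity is the mean speed in m/s.
- bot.goto_joints(angles): joint-space move.
- hand.move_gripper(opening, strength=None): finger opening in m; strength is the grip in N (None keeps the last); returns when the fingers have stopped.
- bot.dwell(seconds).
- kinematics.solve_ik(position, orientation): joint angles nearest the present ones, or None.
- get_obs(): the state.
- vision.read_camera(name): name is "scene" or "top" or "wrist"; returns a dict with "frame" (420x560x3 uint8, red, green, blue), "intrinsics" (3x3 intrinsics, pixels), "view" (4x4, takes a point from world to camera coordinates). Camera axes: x right, y down, z forward; pixel columns grow to the right and rows downward; lengths in m; the calibration is good to about 2 mm. A picture is of the moment at which its call begins. There is no depth.
A pose or a line that the arm cannot do raises bot.IKError and nothing moves.
- hand_in(): hands the job in, once; it reports no verdict.
The state is a dict: "time_s": time; "joint_pos": joint angles; "joint_vel": joint speeds; "joint_efforts": joint torques, N m; "position": TCP position; "orientation": TCP orientation; "wrist_force": force on the tool from outside, world axes, zero at the start; "ft_torque": the same for the moment, N m; "gripper_width": finger opening in m.
Only numpy, scipy, OpenCV 4.12 (cv2) and the standard library are available. Lean on these libraries where they do the work, as an engineer would, in place of code of your own. Each camera call takes 0.05 s, during which the arm holds its last target. There are 200 camera calls.

### The job

Push the drilled setting block along the table with your fingertips, straight down the lane between the two guide rails of the jig, until it sits square against the end stop, then take your hand away. The rails have just been coated with anti-spatter, so neither the block nor the hand may touch either of them. Do not pick the block up, and leave the other things on the table where they are.

Things in the scene. Friction and masses are not known exactly. Their poses are not given: they have to be found in the camera images.
- block_centre (a point): centre (half-way up) of the setting block: a loose, solid ground-steel block with six drilled holes in its top, 50 mm along its x, 75 mm along its y, 25 mm high, 0.5 to 0.9 kg, lying flat on the table. Point 12.5 mm above the table; axes are the block's. It starts in front of the open end of the lane with its +y roughly towards the end stop, up to 20 mm to either side of the lane's centreline and turned by up to about 0.25 rad to it.
- jig: the jig, fixed to the table. Origin on the table in the middle of the lane; x across the lane, +y down the lane from the open mouth to the end stop, z up. The lane is 68 mm wide (x -34 to +34 mm) and 130 mm long: the open mouth is at y -65 mm, the face of the end stop at y +65 mm. No floor of its own: the block slides on the table top. The end stop is a dark steel bar 100 mm long across the lane, 18 mm thick, 22 mm high, with two screw heads 4 mm high on top.
- near_rail: the guide rail on the robot's side (the jig's -x side); same origin and axes as the jig. Its upright is 12 mm thick (x -46 to -34 mm), 130 mm long (y -65 to +65 mm), 18 mm high; outside it a foot flange 5 mm high with screw heads to 10 mm high reaches to x -62 mm. Not to be touched.
- far_rail: the guide rail on the far side (the jig's +x side), the mirror image: upright x +34 to +46 mm, 18 mm high, foot flange to x +62 mm. Same origin and axes as the jig. Not to be touched.
- lane_mouth (a point): middle of the lane's open mouth, at table height, with the jig's axes
- stop_face (a point): middle of the end stop's face, at table height, with the jig's axes; the block is home when its leading 50 mm wide end lies against this face
- v_block: bystander: small steel V-block, 45 x 50 x 42 mm, standing just outside the near rail, origin at the centre of its underside
- angle_iron: bystander: offcut of angle iron, 30 x 75 x 30 mm, lying beyond the far side of the jig's mouth, origin at the centre of its underside
- magnet: bystander: flat arrow-shaped welding magnet, 78 x 105 x 20 mm, origin at the centre of its underside
- tin: bystander: tin of filler rods, 74 mm across, 187 mm high, behind the jig, origin at the centre of its underside
- spray: bystander: spray can, 59 mm across, 200 mm high, standing back left, origin at the centre of its underside
Things that resemble listed ones, but are neither listed nor needed, are in the scene too. What is meant by the part that bears block_centre is not brown, and is the larger of those in its own colour.

How it is judged:
On the way:
1. the block is in the lane, flat on the table, its leading end past the mouth (y of block_centre in the frame of jig above -0.085 m and x of block_centre in the frame of jig between -0.012 and 0.012 m and height (world z) of block_centre below 0.0165 m).
At the end, for the whole second after the job is handed in: the block lies flat on the table between the rails, its leading end within 4 mm of the end stop (centre within 41.5 mm of the stop face), square to the lane within 0.08 rad, and the robot touches nothing (y of block_centre in the frame of stop_face above -0.0415 m and x of block_centre in the frame of jig between -0.011 and 0.011 m and angle between the y axis of block_centre and the y axis of jig, either way round below 0.08 rad and angle between block_centre's own z axis and vertical below 0.05 rad and height (world z) of block_centre below 0.0155 m).
It fails at once if something touches the near rail (more than 0.3 N) (contact force between near_rail and anything else above 0.3 N).
It fails at once if something touches the far rail (more than 0.3 N) (contact force between far_rail and anything else above 0.3 N).
It fails at once if the block is lifted more than 6 mm off the table or tipped over 0.2 rad (height (world z) of block_centre above 0.0185 m or angle between block_centre's own z axis and vertical above 0.2 rad).
It fails at once if a bystander is moved by more than 15 mm or tipped (distance of any of v_block, angle_iron, magnet, tin, spray from where it was at the start of the episode above 0.015 m or angle between any of v_block, angle_iron, magnet, tin, spray's own z axis and vertical above 0.3 rad).
It also fails if it takes over 69 s, if anything falls off the work surface, if the arm or the gripper's body presses on something with over 40 N, if the wrist force passes 120 N, or if a joint passes its speed limit or range.

## Working session

There is one attempt and no reset: what is moved stays moved. The work goes in short steps, each a Python script; the robot and the scene stay as the last script left them, time stands still between calls to the robot, and variables do not carry over. Pictures are saved under pics/ and viewed, about 8 in all and at most 12, crops included, and the job is handed in when it is done.

```bash
mkdir -p pics; ls; python3 - <<'E'
from workcell import bot, hand, get_obs, vision
import cv2,numpy as np,pickle
d={}
for n in("scene","top","wrist"):
    c=vision.read_camera(n);d[n]=c
    cv2.imwrite(f"pics/{n}0.png",c["frame"][:,:,::-1])
    V=np.array(c["view"]);print(n,np.round(c["intrinsics"],1).tolist(),np.round(-V[:3,:3].T@V[:3,3],3),np.round(V[:3,:3],2).tolist())
pickle.dump(d,open("cam0.pkl","wb"))
o=get_obs();print(o)
E
```

```text
pics
scene [[435.2, 0.0, 283.9], [0.0, 435.2, 209.5], [0.0, 0.0, 1.0]] [-0.384 -0.642  0.492] [[0.56, -0.83, -0.02], [-0.32, -0.19, -0.93], [0.76, 0.52, -0.38]]
top [[545.0, 0.0, 282.8], [0.0, 545.0, 200.2], [0.0, 0.0, 1.0]] [ 0.169 -0.064  1.631] [[0.03, -1.0, -0.01], [-0.98, -0.02, -0.19], [0.19, 0.02, -0.98]]
wrist [[303.8, 0.0, 287.5], [0.0, 303.8, 209.7], [0.0, 0.0, 1.0]] [0.13  0.616 0.373] [[0.32, 0.95, -0.0], [0.9, -0.31, 0.3], [0.28, -0.1, -0.95]]
{'time_s': 0.15, 'joint_pos': array([ 1.23859643e+00,  3.53523882e-01,  1.63396857e+00, -6.92237324e-06,
        1.15521127e+00, -2.40267633e-03]), 'joint_vel': array([-1.14370296e-03, -1.27052700e-04, -4.33162028e-03, -9.35219656e-04,
       -5.89498078e-05,  1.72510808e-04]), 'joint_efforts': array([ 5.27198627e-04, -6.05635571e+01, -3.42335987e+01,  8.47816273e-05,
        6.16786274e-03,  4.82829546e-05]), 'position': array([0.20229489, 0.59098113, 0.24771013]), 'orientation': array([ 0.69790264, -0.11613543,  0.11600902, -0.69712723]), 'wrist_force': array([-0.68719562,  1.18072295, -0.34531324]), 'ft_torque': array([0.01783632, 0.03576073, 0.04774775]), 'gripper_width': 0.08552097729228272}
```

View pics/top0.png

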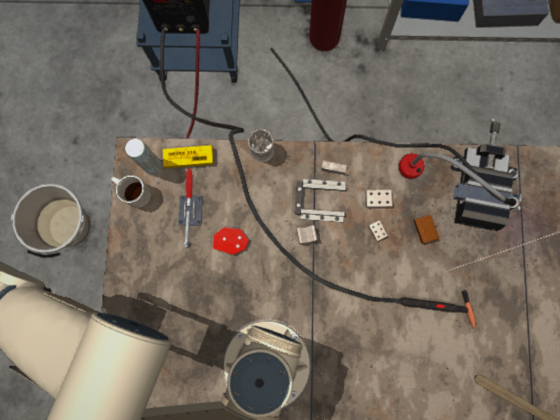

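View pics/scene0.png

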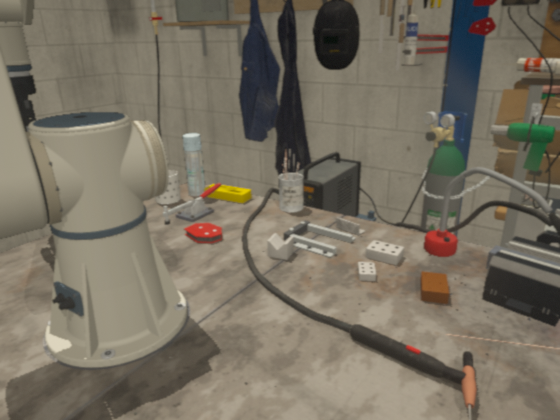

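The top view (image right is world −y, up is +x) shows the jig, stop bar at (299,198), rails at (325,184) and (323,215).
Block candidates are the large white drilled block (379,199), a small white drilled one (378,231) and a brown one (427,229). By the description it is (379,199). I'll check that in a close crop.

```bash
python3 - <<'E'
import cv2
i=cv2.imread("pics/top0.png")[150:260,280:420]
cv2.imwrite("pics/crop0.png",cv2.resize(i,None,fx=5.7,fy=5.4,interpolation=cv2.INTER_CUBIC))
E
```

```text
(no output)
```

View pics/crop0.png

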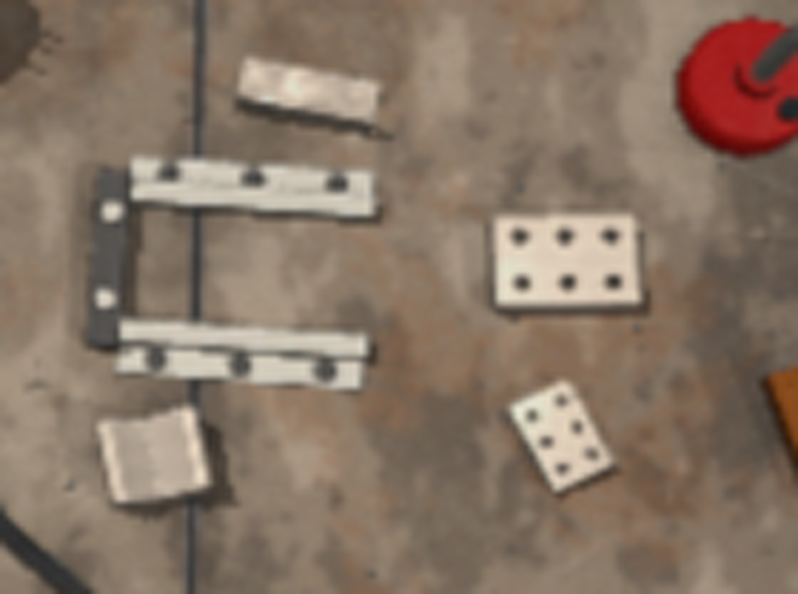

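The crop confirms it. The large white six-hole block has corners at about (493,213), (637,213), (642,303), (497,305), and the near rail's inner top edge runs (122,320) to (370,335). Next I'll turn these into positions and check the sizes.

```bash
cat > h.py <<'E'
import numpy as np,cv2,pickle
def px2w(c,uv,z):
    K=np.array(c["intrinsics"]);V=np.array(c["view"]);R=V[:3,:3];o=-R.T@V[:3,3]
    uv=np.atleast_2d(uv).astype(float)
    d=np.c_[uv,np.ones(len(uv))]@np.linalg.inv(K).T@R
    return o+d*((z-o[2])/d[:,2])[:,None]
def ori(a):  # tool down, jaws along jig x (cos a, sin a)
    from scipy.spatial.transform import Rotation
    z=np.array([np.cos(a),np.sin(a),0]);y=np.array([0,0,-1.])
    return Rotation.from_matrix(np.c_[np.cross(y,z),y,z]).as_quat()
E
python3 - <<'E'
from h import *
from workcell import kinematics
c=pickle.load(open("cam0.pkl","rb"))["top"]
f=lambda p:np.c_[280-.5+np.array(p)[:,0]/5.7,150-.5+np.array(p)[:,1]/5.4]
b=px2w(c,f([(493,213),(637,213),(642,303),(497,305)]),.025)[:,:2]
print(b,b.mean(0),np.linalg.norm(b-np.roll(b,-1,0),axis=1))
e=b[[0,3]].mean(0)-b[[1,2]].mean(0);print("block ang",np.arctan2(-e[0],e[1]))
n=px2w(c,f([(122,320),(370,335)]),.018)[:,:2];d=n[0]-n[1];L=np.linalg.norm(d);d/=L
print("near",n,L);a=np.arctan2(-d[0],d[1]);x=np.array([np.cos(a),np.sin(a)])
jig=n.mean(0)+.034*x;print("jig",jig,a)
g=px2w(c,f([(377,205)]),.018)[0,:2]-jig;print("far rail corner jigframe",g@x,g@d)
s=px2w(c,f([(127,170),(118,345)]),.022)[:,:2]-jig;print("stop",s@x,s@d)
r=b.mean(0)-jig;print("block in jig",r@x,r@d)
for q in(a,a+np.pi): 
    print(kinematics.solve_ik([*jig,.3],ori(q)))
E
```

```text
[[ 0.51766503 -0.28248045]
 [ 0.51937061 -0.35820577]
 [ 0.46850384 -0.36020911]
 [ 0.46563674 -0.28440403]] [ 0.49279406 -0.32132484] [0.07574453 0.0509062  0.07585928 0.05206383]
block ang 0.03016752863871452
near [[ 0.45391573 -0.08818455]
 [ 0.44846918 -0.21867955]] 0.13060861333854556
jig [ 0.48516288 -0.15484989] -0.04171343028413895
far rail corner jigframe 0.03999180368222082 -0.06561332650628804
stop [ 0.05064528 -0.04888068] [0.0678893  0.06657169]
block in jig 0.014566767344021769 -0.16601190141973948
[-3.11896082e-01  1.21757982e-01  1.81655303e+00 -4.44089210e-16
  1.20328164e+00 -2.70182652e-01]
[-3.11896082e-01  1.21757982e-01  1.81655303e+00 -4.44089210e-16
  1.20328164e+00  2.87141000e+00]
```

```bash
python3 - <<'E'
from h import *
from workcell import bot,vision,get_obs
o=get_obs();p=o["position"]
bot.servo_line([p[0],p[1],.36])
a=-.0417
bot.reach([.486,-.22,.34],ori(a))
bot.dwell(.3)
c=vision.read_camera("wrist");pickle.dump(c,open("cam1.pkl","wb"))
V=np.array(c["view"]);print(-V[:3,:3].T@V[:3,3],get_obs()["position"],get_obs()["time_s"])
cv2.imwrite("pics/wrist1.png",c["frame"][:,:,::-1])
E
```

```text
[ 0.48905204 -0.1439164   0.46576628] [ 0.48608309 -0.21984046  0.3399907 ] 4.4083
```

View pics/wrist1.png

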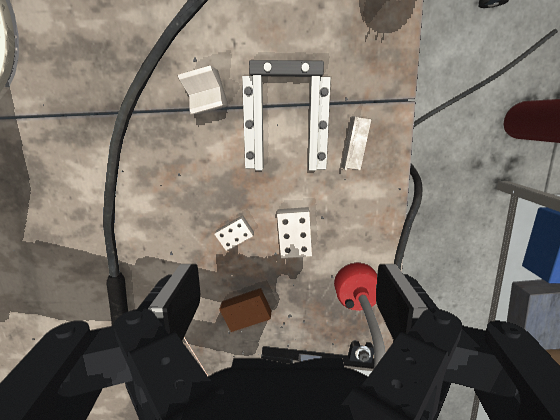

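The wrist view shows the jig with its stop at (287,67) and mouth at row 170, and the block at (294,233). I'll enlarge it for sub-pixel edges.

```bash
python3 - <<'E'
import cv2,numpy as np
i=cv2.imread("pics/wrist1.png")
r=lambda i:cv2.resize(i,None,fx=4.5,fy=4.5,interpolation=cv2.INTER_CUBIC)
A=r(i[52:182,235:335]);B=r(i[200:265,265:325]);o=np.zeros((585,725,3),np.uint8)
o[:A.shape[0],:450]=A;o[:B.shape[0],455:725]=B[:,:270]
cv2.imwrite("pics/crop1.png",o)
E
```

```text
(no output)
```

View pics/crop1.png

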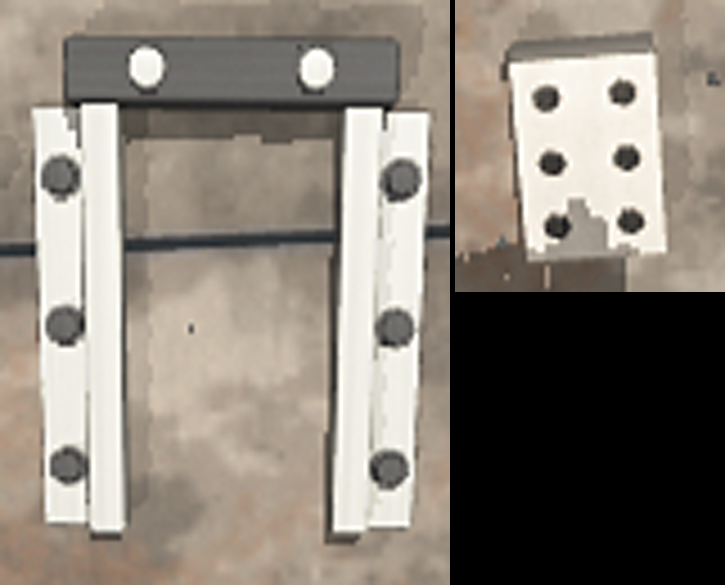

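```bash
python3 - <<'E'
from h import *
c=pickle.load(open("cam1.pkl","rb"))
f=lambda p,u,v:np.array(p)/4.5+[u-.4,v-.4]
r=px2w(c,f([(118,103),(124,528),(344,108),(333,530)],235,52),.018)[:,:2]
print(r);d1=r[0]-r[1];d2=r[2]-r[3];print("len",np.linalg.norm(d1),np.linalg.norm(d2),"ang",[np.arctan2(-d[0],d[1]) for d in(d1,d2)],"w",np.linalg.norm(r[2]-r[0]),np.linalg.norm(r[3]-r[1]))
d=(d1+d2);d/=np.linalg.norm(d);a=np.arctan2(-d[0],d[1]);x=np.array([d[1],-d[0]])
jig=r.mean(0);print("jig",jig,a)
s=px2w(c,f([(66,102),(399,105)],235,52),.022)[:,:2]-jig;print("stop",s@x,s@d)
b=px2w(c,f([(56,63),(200,53),(210,252),(73,262)],265,200),.025)[:,:2]
print(np.linalg.norm(b-np.roll(b,-1,0),axis=1));e=b[:2].mean(0)-b[2:].mean(0);q=b.mean(0)-jig
print("block",b.mean(0),"jigframe",q@x,q@d,"ang rel",np.arctan2(-e[0],e[1])-a)
E
```

```text
[[ 0.45525242 -0.08983393]
 [ 0.44848253 -0.21840799]
 [ 0.5232664  -0.09406636]
 [ 0.51723445 -0.22195333]]
len 0.12875216588301114 0.1280291497213311 ang [np.float64(-0.05260502915071032), np.float64(-0.04713136246170679)] w 0.06814554899169425 0.06884327146751995
jig [ 0.48605895 -0.1560654 ] -0.04987590189524283
stop [-0.04926382  0.0501936 ] [0.0642949  0.06427497]
[0.04887973 0.07416403 0.04873141 0.07451901]
block [ 0.49271862 -0.32298003] jigframe 0.014972954944367662 -0.16637504673554718 ang rel 0.07790112980476671
```

```bash
cat >> h.py <<'E'
J=np.array([.4858,-.1555]);A=-.048
X=np.array([np.cos(A),np.sin(A)]);D=np.array([-np.sin(A),np.cos(A)])
def W(x,y,z): return [*(J+x*X+y*D),z]
def inj(p): q=np.array(p)[:2]-J; return q@X,q@D
E
python3 - <<'E'
from h import *
from workcell import bot,hand,get_obs
print(bot.tcp_to_tips)
bot.reach(W(.005,-.098,.15),ori(A))
for w in(.066,.052,.02):
    hand.move_gripper(w,20)
    print(w,get_obs()["gripper_width"],bot.tcp_to_tips)
hand.move_gripper(.052)
bot.servo_line(W(.005,-.098,.045))
bot.dwell(.2);f0=get_obs()["wrist_force"]
z=.045
while z>.010:
    z-=.0015;bot.servo_line(W(.005,-.098,z),velocity=.03)
    f=get_obs()["wrist_force"]-f0
    if abs(f[2])>4: break
print(z,f,get_obs()["position"])
bot.servo_line(W(.005,-.098,.08));print(get_obs()["time_s"])
E
```

```text
0.017
0.066 0.06587889084276095 0.017
0.052 0.05208759984124426 0.017
0.02 0.020041522361632504 0.017
0.011999999999999974 [-4.85503334  3.44389467 23.68166557] [ 0.48632082 -0.25374643  0.01356156]
13.7917
```

```bash
python3 - <<'E'
from h import *
from workcell import bot,hand,get_obs,vision
hand.move_gripper(.066)
bot.reach(W(.0148,-.1655,.08),ori(.029))
bot.servo_line(W(.0148,-.1655,.020),velocity=.06)
o=get_obs();print("down",o["wrist_force"],o["position"])
hand.move_gripper(.0508,20)
o=get_obs();print("closed",o["gripper_width"],o["wrist_force"])
bot.servo_line(W(.0,-.1655,.020),ori(A),velocity=.02)
o=get_obs();print("moved",o["gripper_width"],o["wrist_force"],inj(o["position"]))
hand.move_gripper(.064)
bot.servo_line(W(.0,-.1655,.08),velocity=.08)
hand.move_gripper(.018)
bot.servo_line(W(.0,-.1655,.2))
bot.reach(W(0,-.2,.25),ori(A));bot.dwell(.2)
c=vision.read_camera("wrist");pickle.dump(c,open("cam2.pkl","wb"));print(get_obs()["time_s"])
i=c["frame"][:,:,::-1];cv2.imwrite("pics/wrist2.png",i)
# project expected block/jig corners for overlay
V=np.array(c["view"]);K=np.array(c["intrinsics"])
P=lambda x,y,z:(lambda q:(K@q/q[2])[:2])((V@[*W(x,y,z),1])[:3])
bl=[P(sx*.025,-.1655+sy*.0375,.025) for sx,sy in((-1,1),(1,1),(1,-1),(-1,-1))]
print(np.round(bl,1).tolist(), [np.round(P(x,y,.018),1).tolist() for x in(-.034,.034) for y in (-.065,.065)])
u0,v0=230,int(bl[0][1])-25
cv2.imwrite("pics/crop2.png",cv2.resize(i[v0:v0+110,u0:u0+130],None,fx=5,fy=5,interpolation=cv2.INTER_CUBIC));print(u0,v0)
E
```

```text
down [0.1278577  0.20019327 0.05591251] [ 0.49293294 -0.32173809  0.02037724]
closed 0.051097542321928285 [ 0.17946828 -0.14119756 -0.35639604]
moved 0.051103168959212804 [ 1.77537895 -0.79429309  0.59579995] (np.float64(-0.00013376288567743607), np.float64(-0.16554527856602952))
20.0333
[[266.1, 120.1], [311.4, 120.1], [310.0, 186.6], [267.5, 186.6]] [[256.9, 58.3], [252.7, -94.6], [320.8, 58.3], [325.2, -94.7]]
230 95
```

View pics/crop2.png

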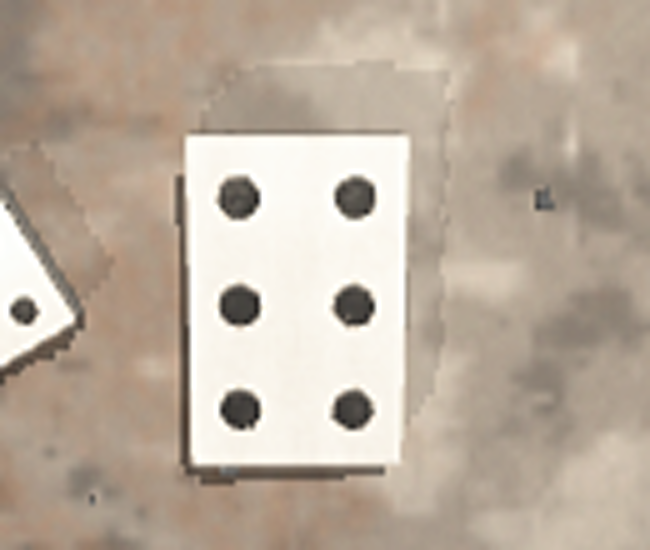

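The block is now square, with corners within about 1 px of the prediction (a fit to x ≈ 0 to 1 mm). Next I'll push with two spread fingertips on the rear face and look just before the mouth.

```bash
python3 - <<'E'
from h import *
from workcell import bot,hand,get_obs,vision
bot.reach(W(.0,-.245,.12),ori(A))
f0=get_obs()["wrist_force"]
bot.servo_line(W(.0,-.245,.022),velocity=.08);print(get_obs()["wrist_force"]-f0)
bot.servo_line(W(.0,-.150,.022),velocity=.03)
o=get_obs();print(o["wrist_force"]-f0,inj(o["position"]),o["position"][2],o["gripper_width"],o["time_s"])
c=vision.read_camera("wrist")
i=c["frame"][:,:,::-1]
V=np.array(c["view"]);K=np.array(c["intrinsics"])
P=lambda x,y,z:(lambda q:(K@q/q[2])[:2])((V@[*W(x,y,z),1])[:3])
print([np.round(P(sx*.025,-.102+sy*.0375,.025)).tolist() for sx,sy in((-1,1),(1,1),(1,-1),(-1,-1))],[np.round(P(x,y,.018)).tolist() for x in(-.034,.034) for y in (-.065,.065)])
cv2.imwrite("pics/wrist3.png",i)
E
```

```text
[-0.87415242 -1.10677704 -1.29236415]
[-0.21601968 -3.0148939  -1.49215559] (np.float64(4.834187927332526e-05), np.float64(-0.1500744782137111)) 0.022039659998404598 0.018468208990694186 25.3333
[[221.0, 88.0], [354.0, 88.0], [343.0, 267.0], [232.0, 267.0]] [[203.0, 91.0], [162.0, -421.0], [373.0, 91.0], [413.0, -421.0]]
```

View pics/wrist3.png

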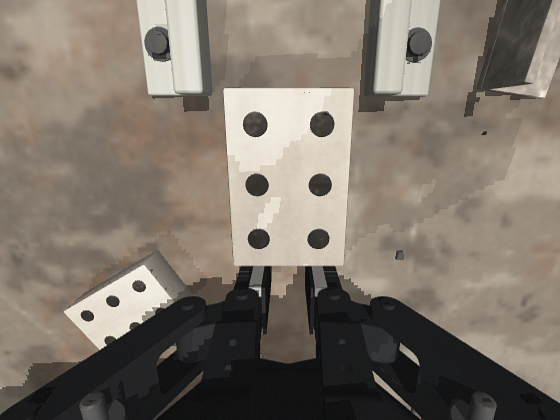

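The block's leading corners are at (223,88) and (353,88), against rail inner edges at about (207,93) and (375,93). It is centred within about 1 mm and square, so I'll push it home, feeling for the stop.

```bash
python3 - <<'E'
from h import *
from workcell import bot,hand,get_obs,vision
f0=get_obs()["wrist_force"]
bot.servo_line(W(.0005,-.030,.022),velocity=.03)
o=get_obs();f1=o["wrist_force"];print(f1-f0,inj(o["position"]))
y=-.030
while y<-.010:
    y+=.001;bot.servo_line(W(.0005,y,.022),velocity=.02)
    f=get_obs()["wrist_force"]-f1
    if abs(f@[*D,0])>8: break
print(y,f,inj(get_obs()["position"]),get_obs()["time_s"])
bot.servo_line(W(.0005,y-.02,.022),velocity=.06)
bot.servo_line(W(.0005,y-.02,.12),velocity=.1)
bot.reach(W(0,-.07,.25),ori(A));bot.dwell(.2)
c=vision.read_camera("wrist")
i=c["frame"][:,:,::-1]
V=np.array(c["view"]);K=np.array(c["intrinsics"])
P=lambda x,y,z:(lambda q:(K@q/q[2])[:2])((V@[*W(x,y,z),1])[:3])
print([np.round(P(sx*.025,.0275+sy*.0375,.025)).tolist() for sx,sy in((-1,1),(1,1),(1,-1),(-1,-1))],get_obs()["time_s"])
p=P(0,.0275,.02).astype(int);u,v=max(p[0]-75,0),max(p[1]-70,0);print(u,v)
cv2.imwrite("pics/crop4.png",cv2.resize(i[v:v+135,u:u+150],None,fx=4.4,fy=4.4,interpolation=cv2.INTER_CUBIC))
pickle.dump(c,open("cam4.pkl","wb"))
E
```

```text
[ 0.05743479 -0.62124882  1.84465711] (np.float64(0.0004965061379770447), np.float64(-0.03001903541799553))
-0.01999999999999999 [ -4.50929155 -14.78216714  -2.98065706] (np.float64(0.0004888012680478363), np.float64(-0.021763529475605524)) 32.0333
[[265.0, 57.0], [313.0, 56.0], [311.0, 131.0], [266.0, 131.0]] 34.4917
213 25
```

View pics/crop4.png

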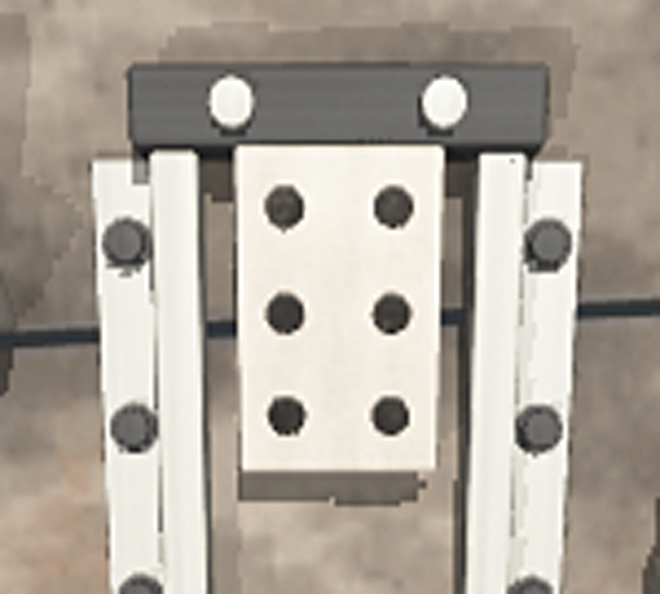

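The block's leading edge (row 146) is flush with the stop, with gaps to the rails of 38 px and 37 px, and it is square. The hand is clear, so I'm handing in.

```bash
python3 -c "
from workcell import hand_in,get_obs
print(get_obs()['wrist_force']);hand_in();print(get_obs()['time_s'])"
```

```text
[-0.37009694  0.62891098  0.51125757]
the job is handed in; nothing more can be done
the job is handed in; nothing more can be done
```

The block is home against the end stop and the job is handed in. The last clock reading, just before hand-in, was 34.5 s of the 69 s allowed.

**What I did:** I picked out the large white six-hole block and squared it on the table in front of the lane. For that I closed the fingers loosely around it, to 51 mm on a 50 mm block, without lifting. I then pushed its rear end down the lane with two spread fingertips until the wrist force rose by about 15 N at the stop. After that I backed the hand off and raised it well clear.

**Last checks:**
- **Position:** the final picture showed the leading edge flush with the stop and the block square to the lane.
- **Rail gaps:** they were practically equal, 38 px on one side and 37 px on the other.
- **Contact:** the wrist force with the hand clear was under 1 N. Sideways force on the wrist stayed small along the lane. It read 4.5 N once the block was pressed against the stop. Contact with the rails cannot be measured directly.
- **Bystanders:** I took no full picture of them at the end. The hand was planned to stay clear of them, and no unexpected force showed.

One probe came out differently from the stated figure. When I touched the table to find the fingertip height, the tips stood about 13 mm ahead of the TCP at 52 mm opening, not 17 mm. That touch pressed the table with about 24 N.

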